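# Right the toppled lamp onto the dock with the sound spring

### The job

The cordless inspection lamp has toppled over half under the bench riser, and two of the three charging docks have worn springs under their contact platforms. Going from left to right as the robot sees them, press each dock's platform with the same light push to feel which is the firmest; then bring the lamp out, stand it upright on its foot in the middle of that platform and let it go, leaving the other things on the bench where they are.

Things in the scene. Friction and masses are not known exactly. Their poses are not given: they have to be found in the camera images.
- lamp: Toppled cordless lamp, 112 mm long, 0.22-0.33 kg: square flat-sided grey body 46 x 46 x 85 mm, then neck 24 mm across, 8 mm long, then round head 32 mm across, 19 mm long. Origin: centre of the square foot; +z runs from foot to head. It lies on a flat side, axis 23 mm above the table, foot end under the riser, head sticking out roughly to -y. On its foot it rights itself from leans below about 22 degrees.
- riser: Fixed bench riser on the left: wooden board 340 x 220 mm (own x, y), 15 mm thick, underside 125 mm above the table, on four legs 16 mm across at own x +-155, y +-95 mm; soldering gear on its far (+y) half up to 225 mm above the table. Origin: on the table under the board's centre. The lamp lies under its open edge at own y = -110 mm.
- dock_a: One of three alike fixed charging docks in a row across the table (left, middle, right by their y), their order varies: white base 110 x 100 mm (own x, y), 12 mm high, with a sprung square contact platform over its centre. Origin: on the table under the base's centre.
- pad_a (a point): Centre of the top of dock_a's square aluminium contact platform, 76 x 76 mm, 34 mm above the table when up; it goes straight down without tilting when pushed and springs back.
- platform_a (a joint): How far dock_a's platform is pressed down, m: 0 up, 0.015 at its stop. One of the three has a sound spring: a 5 N push sinks it about 3 mm (4 N: 2.4 mm). The two worn ones sink 11 to 13 mm under 5 N (9 mm or more under 4 N), and by 4 mm or more under the lamp's weight alone, the sound one by about 2 mm.
- dock_b: One of three alike fixed charging docks in a row across the table (left, middle, right by their y), their order varies: white base 110 x 100 mm (own x, y), 12 mm high, with a sprung square contact platform over its centre. Origin: on the table under the base's centre.
- pad_b (a point): Centre of the top of dock_b's square aluminium contact platform, 76 x 76 mm, 34 mm above the table when up; it goes straight down without tilting when pushed and springs back.
- platform_b (a joint): How far dock_b's platform is pressed down, m: 0 up, 0.015 at its stop. One of the three has a sound spring: a 5 N push sinks it about 3 mm (4 N: 2.4 mm). The two worn ones sink 11 to 13 mm under 5 N (9 mm or more under 4 N), and by 4 mm or more under the lamp's weight alone, the sound one by about 2 mm.
- dock_c: One of three alike fixed charging docks in a row across the table (left, middle, right by their y), their order varies: white base 110 x 100 mm (own x, y), 12 mm high, with a sprung square contact platform over its centre. Origin: on the table under the base's centre.
- pad_c (a point): Centre of the top of dock_c's square aluminium contact platform, 76 x 76 mm, 34 mm above the table when up; it goes straight down without tilting when pushed and springs back.
- platform_c (a joint): How far dock_c's platform is pressed down, m: 0 up, 0.015 at its stop. One of the three has a sound spring: a 5 N push sinks it about 3 mm (4 N: 2.4 mm). The two worn ones sink 11 to 13 mm under 5 N (9 mm or more under 4 N), and by 4 mm or more under the lamp's weight alone, the sound one by about 2 mm.
- spool: Bystander: solder wire spool standing on its flange, 58 mm across, 40 mm high, behind the docks. Origin: centre of its underside.
- jar: Bystander: white screw-top jar, 50 mm across, 55 mm high, behind the docks. Origin: centre of its underside.
- parts_tray: Bystander: clear parts tray 110 x 80 x 25 mm, behind the docks to the left. Origin: centre of its underside.
- tape: Bystander: flat roll of black tape, 68 mm across, 18 mm high, right and behind. Origin: centre of its underside.
- screwdriver: Bystander: screwdriver lying on the table between robot and docks, 150 mm long. Origin: at its middle, near the table.
- carton: Bystander: small cardboard box 50 x 36 x 30 mm between robot and docks. Origin: centre of its underside.
- tweezers: Bystander: steel tweezers lying flat right of the docks, about 155 mm long, 4 mm high. Origin: centre of its underside.
Not all that is in view belongs to the job. What is shaped like the dock_b but brown or red is not meant.

How it is judged:
By the outcome, as a careful person would: the job done as asked, in the order asked, and still so for the second after the job is handed in, with the robot touching nothing.
It also fails if it takes over 64 s, if anything falls off the work surface, if the arm or the gripper's body presses on something with over 40 N, if the wrist force passes 120 N, or if a joint passes its speed limit or range.

### The arm

A 6-joint arm with a two-finger parallel gripper is mounted at the origin on the work surface. World frame = base frame: x ahead of the robot, y to its left, z up, the work surface at z = 0. Lengths are in m, angles in rad, forces in N, time in s.
With the tool pointing down it reaches from about 0.3 to 0.875 m from the base axis. Payload 6.4 kg.
Tool frame: the origin (TCP) lies midway between the tips of the shut fingers; the grasp point (between the pads) lies 19 mm behind it; z points along the fingers, y is the line along which they close (so a half turn about z gives the same grasp; the last joint's range is limited). The gripper opens to 85 mm and grips with 20 to 120 N. Pads are 22 mm wide; open, the fingers measure 114 mm over their backs; the gripper's body (76 mm by 85 mm) begins 54 mm behind the grasp point. The pads swing forward as they close: fully open they stand 13 mm farther back than shut.
Start: joints at [-1.378, 0.181, 1.607, -0, 1.354, -0.206], TCP at [0.223, -0.53, 0.231] pointing down, gripper open.
Joint ranges: [-2.99, 2.99], [-0.89, 2.07], [0.3, 2.58], [-1.14, 4.28], [0, 2.63], [-3.12, 3.12]. Speed limits (rad/s): [2.57, 2.57, 3.01, 3.14, 3.14, 3.14].

### API

Orientations are given as a unit quaternion [w, x, y, z].
In Python, from bench import status, camera, ctrl gives the robot as it stands. The module is installed in compiled form; this text tells all that it offers.
- The arm moves only by the shell command python3 -m handwheel 'ROWS'. ROWS is JSON, a list that holds one entry, the list of rows, each a list of 7 numbers: the opening, from -1 (shut) to 1 (fully open), then the shift along the tool's x, y, z in cm, then the turn, a rotation vector about the tool's x, y, z in degrees. A call has 1 to 10 rows; each row is the pose to reach, as a shift and turn from the pose commanded when the call began, along the tool's axes at that moment; what a row does not reach only later rows make up. A row lasts 1/8 s, in which the tool goes at most 62.5 mm and 10.7 degrees, less where a joint would pass 70% of its speed; a pose out of reach is approached as far as the arm can. A call with a gripper value outside its range is refused whole. The fingers move at their own pace and stop on an object; the grip force is fixed at half the most. Time passes only in rows, so rows that repeat a pose let the fingers close. It gives the time, the measured TCP pose, the force, the opening and the grip force at its end, in the units of the state.
- status.get_obs(): the state, without advancing time (a new reading comes with each control period).
- camera(name): name is "scene" or "top"; returns a dict with "frame" (480x640x3 uint8, blue, green, red), "depth" (480x640 float32, m along the optical axis (not along the pixel's ray), 0 where there is no reading), "fx", "fy", "cx", "cy" (pixels), "extrinsics" (4x4, takes a point from camera to world coordinates). Camera axes: x right, y down, z forward; pixel columns grow to the right and rows downward; lengths in m; the calibration is good to about 2 mm. A picture is of the moment at which its call begins.
- ctrl.hand_in(): hands the job in; it is judged then, once.
The state is a dict: "time_s": time; "q": joint angles; "dq": joint speeds; "joint_efforts": joint torques, N m; "eef_pos": TCP position; "eef_rot": TCP orientation; "wrist_force": force on the tool from outside, world axes, zero at the start; "torque": the same for the moment, N m; "opening": opening from 0.0 (shut) to 1.0 (fully open); "grasp_force": force on a finger pad.
Only numpy, scipy, OpenCV 4.12 (cv2) and the standard library are available. Lean on these libraries where they do the work, as an engineer would, in place of code of your own. Each camera call takes 0.05 s, during which the arm holds its last target. There are 200 camera calls.

## Working session

There is one attempt and no reset: what is moved stays moved. The work goes in short steps, Python scripts to look and compute and a shell command to move; the robot and the scene stay as the last step left them, time stands still between calls to the robot, and variables do not carry over. Pictures are saved under pics/ and viewed, at most 10 in all, crops included, and the job is handed in when it is done.

```bash
mkdir -p pics; cat > h.py <<'E'
import numpy as np, cv2
from bench import status, camera, ctrl
from scipy.spatial.transform import Rotation as R
def pts(c):
    d=c["depth"]; v,u=np.mgrid[0:480,0:640]
    P=np.stack([(u-c["cx"])/c["fx"]*d,(v-c["cy"])/c["fy"]*d,d],-1)
    E=np.array(c["extrinsics"]); return P@E[:3,:3].T+E[:3,3]
def ray(c,u,v,z):
    E=np.array(c["extrinsics"]); r=E[:3,:3]@np.array([(u-c["cx"])/c["fx"],(v-c["cy"])/c["fy"],1.])
    o=E[:3,3]; return o+r*(z-o[2])/r[2]
E
python3 - <<'E'
from h import *
for n in("scene","top"):
    c=camera(n); cv2.imwrite(f"pics/{n}0.png",c["frame"]); np.savez(f"{n}0.npz",**c)
    print(n,c["fx"],np.round(c["extrinsics"],3).tolist())
o=status.get_obs(); print(o)
E
```

```text
scene 508.1956554320617 [[-0.299, 0.671, -0.679, 1.161], [0.954, 0.193, -0.229, 0.26], [-0.022, -0.716, -0.698, 0.777], [0.0, 0.0, 0.0, 1.0]]
top 607.7687688160536 [[-0.025, -0.992, 0.126, 0.263], [-1.0, 0.025, -0.007, 0.014], [0.003, -0.126, -0.992, 1.684], [0.0, 0.0, 0.0, 1.0]]
{'time_s': 0.1, 'q': array([-1.37829022e+00,  1.81482891e-01,  1.60790139e+00,  1.75886712e-05,
        1.35380902e+00, -2.06292577e-01]), 'dq': array([-0.00076356, -0.00173085, -0.00452981, -0.00022131, -0.00016781,
       -0.00168485]), 'joint_efforts': array([ 6.77639321e-06, -4.45875764e+01, -3.52238631e+01, -2.39262981e-04,
        4.07668398e-03,  1.94890589e-05]), 'eef_pos': array([ 0.22320744, -0.52937074,  0.23046837]), 'eef_rot': array([-8.00243030e-04,  9.80185796e-01,  1.98078684e-01,  1.41031499e-05]), 'wrist_force': array([0.39475952, 0.79293135, 0.20324626]), 'torque': array([-0.01030515, -0.01402122, -0.06536958]), 'grasp_force': 0.0, 'opening': 0.997994842333939}
```

View pics/scene0.png

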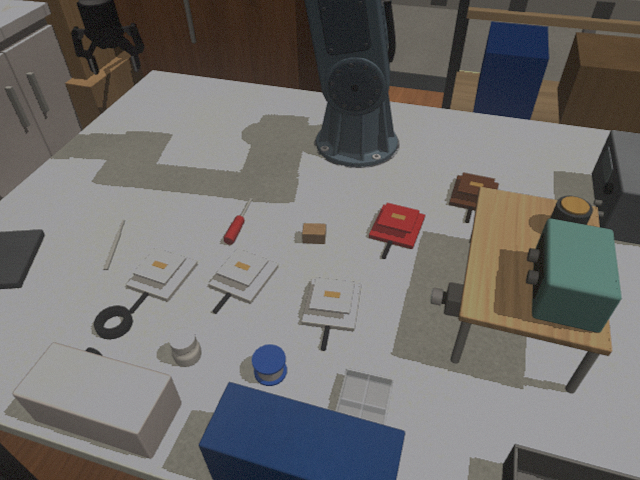

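View pics/top0.png

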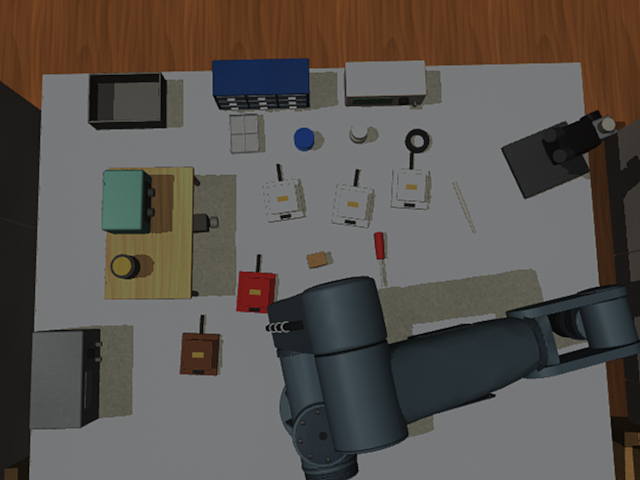

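Scene: white docks at (336,300), (244,272), (162,270). The lamp sticks out from under the riser at (447,298).
Top: white docks at (283,200), (353,205), (411,188), in left, middle, right order. The lamp is at (205,222).
Possible mix-ups (top pixels): the red dock (257,291) and brown dock (201,353) are decoys. The black instrument at the right (575,145) and the amber pot on the riser (125,266) are not the lamp. I choose the three white docks and the grey body with a round head at (205,222).

```bash
cat > m.py <<'E'
from h import *
c=dict(np.load("top0.npz")); P=pts(c); z=P[...,2]
g=c["frame"].astype(int)
print("table z",np.median(z[230:240,280:300]))
for n,(u,v) in dict(L=(283,200),M=(353,205),R=(411,188)).items():
    m=np.zeros(z.shape,np.uint8); w=slice(v-32,v+32),slice(u-32,u+32)
    m[w]=((z[w]>0.024)&(z[w]<.05))
    m=cv2.morphologyEx(m,cv2.MORPH_OPEN,np.ones((5,5),np.uint8))
    k=max(cv2.findContours(m,0,1)[0],key=cv2.contourArea)
    (a,b),s,t=cv2.minAreaRect(k); q=cv2.boxPoints(((a,b),s,t))
    W=np.array([ray(c,*p,.034) for p in q]); print(n,(a,b),s,t,ray(c,a,b,.034).round(4), "z",np.median(z[m>0]).round(4),"edge",np.degrees(np.arctan2(*(W[1]-W[0])[1::-1])))
# lamp
w=slice(205,240),slice(190,225)
m=np.zeros(z.shape,np.uint8); m[w]=(z[w]>.012)&(z[w]<.07)
Q=P[m>0]; print("lamp",len(Q),Q.min(0),Q.max(0))
for y in np.arange(Q[:,1].min(),Q[:,1].max(),.006):
    s=Q[(Q[:,1]>=y)&(Q[:,1]<y+.006)]
    if len(s): print(round(y,3),len(s),s[:,0].min().round(3),s[:,0].max().round(3),np.median(s[:,2]).round(3),s[:,2].max().round(3))
# riser edge
m=((z>.13)&(z<.15)).astype(np.uint8); m[:,:90]=0;m[:,230:]=0;m[:150]=0;m[310:]=0
k=max(cv2.findContours(m,0,1)[0],key=cv2.contourArea); 
print("riser",[ray(c,*p,.14).round(3).tolist() for p in cv2.boxPoints(cv2.minAreaRect(k))])
cv2.imwrite("pics/crop_lamp.png",cv2.resize(c["frame"][150:310,90:310],None,fx=3.6,fy=3.6))
E
python3 m.py
```

```text
table z 0.0003493088088564189
L (281.8399658203125, 198.8800048828125) (27.435745239257812, 27.435745239257812) 81.8698959350586 [0.5614 0.0916 0.034 ] z 0.0343 edge -83.13192780444561
M (351.9999694824219, 204.5) (27.577163696289062, 27.294322967529297) 8.13010311126709 [ 0.541  -0.1012  0.034 ] z 0.0344 edge -9.744573577970582
R (410.5, 187.5) (27.0, 27.0) 90.0 [ 0.5845 -0.2644  0.034 ] z 0.0344 edge -91.40818675433503
lamp 379 [0.47627225 0.27055388 0.01203795] [0.53896465 0.33723773 0.05617262]
0.271 31 0.488 0.516 0.033 0.042
0.277 25 0.486 0.516 0.035 0.041
0.283 26 0.486 0.517 0.036 0.043
0.289 17 0.489 0.514 0.034 0.041
0.295 43 0.479 0.539 0.033 0.053
0.301 43 0.478 0.525 0.045 0.055
0.307 45 0.478 0.52 0.046 0.053
0.313 39 0.478 0.524 0.045 0.056
0.319 38 0.477 0.52 0.045 0.055
0.325 36 0.476 0.52 0.044 0.049
0.331 35 0.476 0.521 0.045 0.051
0.337 1 0.476 0.476 0.028 0.028
riser [[0.297, 0.54, 0.14], [0.638, 0.541, 0.14], [0.629, 0.315, 0.14], [0.288, 0.32, 0.14]]
```

View pics/crop_lamp.png

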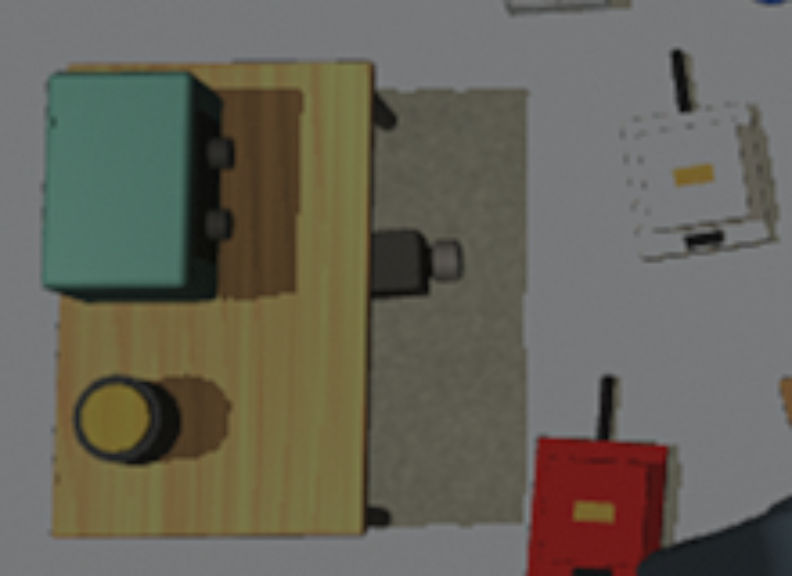

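Crop: the lamp shows its dark square body from (372,265) to (430,265), then the neck and a round grey head at (450,260), half under the riser edge. This is the right object. Its axis is at x≈0.499, the head tip at y≈0.27, and the body starts at y≈0.297.

```bash
cat >> h.py <<'E'
def frame(yaxis,tilt,az):
    "tool frame: z leaning tilt deg from straight down toward azimuth az; y horizontal near azimuth yaxis"
    t,a=np.radians([tilt,az]); z=np.array([np.sin(t)*np.cos(a),np.sin(t)*np.sin(a),-np.cos(t)])
    b=np.radians(yaxis); y=np.array([np.cos(b),np.sin(b),0.]); y-=z*(y@z); y/=np.linalg.norm(y)
    return R.from_matrix(np.stack([np.cross(y,z),y,z],1))
def cur():
    o=status.get_obs(); w,x,y,z=o["eef_rot"]; return np.array(o["eef_pos"]),R.from_quat([x,y,z,w])
def delta(p,r=None):
    p0,r0=cur(); r=r or r0
    d=r0.inv().apply(np.array(p)-p0)*100; v=(r0.inv()*r).as_rotvec(degrees=True)
    print("shift cm",d.round(2),"turn deg",v.round(1))
E
python3 -c "
from h import *
delta([.5614,.0916,.19],frame(0,0,0)); delta([.5614,.0916,.06],frame(0,0,0))"
```

```text
shift cm [ 55.28 -44.09   4.13] turn deg [ -0.1  -0.1 -67.2]
shift cm [ 55.27 -44.07  17.13] turn deg [ -0.1  -0.1 -67.2]
```

```bash
python3 -m handwheel '[[[-1,55.3,-44.1,4,0,0,-67],[-1,55.3,-44.1,4,0,0,-67],[-1,55.3,-44.1,4,0,0,-67],[-1,55.3,-44.1,4,0,0,-67],[-1,55.3,-44.1,4,0,0,-67],[-1,55.3,-44.1,4,0,0,-67],[-1,55.3,-44.1,4,0,0,-67],[-1,55.3,-44.1,4,0,0,-67],[-1,55.3,-44.1,4,0,0,-67],[-1,55.3,-44.1,4,0,0,-67]]]'
python3 -c "
from h import *
delta([.5614,.0916,.06],frame(0,0,0))"
```

```text
time_s: 1.35
eef_pos: [0.5223, 0.0201, 0.1958]
eef_rot: [0.0, 0.708, 0.706, -0.0]
wrist_force: [0.3, -0.5, -1.0]
opening: -0.003
grasp_force: 0.0
shift cm [ 7.16  3.89 13.57] turn deg [-0.   0.  -0.1]
```

```bash
python3 -m handwheel '[[[-1,7.2,3.9,13.5,0,0,0],[-1,7.2,3.9,13.5,0,0,0],[-1,7.2,3.9,13.5,0,0,0],[-1,7.2,3.9,13.5,0,0,0],[-1,7.2,3.9,13.5,0,0,0]]]'
python3 -c "
from h import *
delta([.5614,.0916,.034],frame(0,0,0))"
```

```text
time_s: 1.98
eef_pos: [0.5614, 0.0895, 0.0619]
eef_rot: [0.0, 0.708, 0.706, 0.0]
wrist_force: [0.3, -0.6, 0.7]
opening: 0.001
grasp_force: 0.0
shift cm [ 0.21 -0.    2.79] turn deg [ 0.   0.  -0.2]
```

```bash
python3 -m handwheel '[[[-1,0.2,0,2.2,0,0,0],[-1,0.2,0,2.9,0,0,0],[-1,0.2,0,3.1,0,0,0],[-1,0.2,0,3.1,0,0,0],[-1,0.2,0,3.1,0,0,0]]]'
```

```text
time_s: 2.6
eef_pos: [0.5615, 0.0915, 0.031]
eef_rot: [0.001, 0.708, 0.706, 0.0]
wrist_force: [-3.3, -3.0, 4.9]
opening: -0.002
grasp_force: 2.6
```

```bash
python3 -m handwheel '[[[-1,0,0,0,0,0,0],[-1,0,0,0,0,0,0]]]'; python3 -m handwheel '[[[-1,0,0,-0.15,0,0,0],[-1,0,0,-0.15,0,0,0]]]'; python3 -m handwheel '[[[-1,0,0,-2,0,0,0],[-1,0,0,-2,0,0,0]]]'
```

```text
time_s: 2.85
eef_pos: [0.5615, 0.0915, 0.0308]
eef_rot: [0.001, 0.708, 0.706, 0.0]
wrist_force: [-2.9, -2.4, 6.2]
opening: 0.0
grasp_force: 2.7
time_s: 3.1
eef_pos: [0.5617, 0.0919, 0.0321]
eef_rot: [0.001, 0.708, 0.706, 0.001]
wrist_force: [-1.1, -2.9, 2.6]
opening: -0.0
grasp_force: 1.7
time_s: 3.35
eef_pos: [0.5627, 0.0923, 0.0537]
eef_rot: [0.001, 0.708, 0.706, 0.002]
wrist_force: [0.1, -0.3, -0.2]
opening: 0.001
grasp_force: 0.0
```

Left: about 5–6 N at roughly 3 mm, so it is stiff. Next is the middle dock.

```bash
python3 -c "
from h import *
delta([.541,-.1012,.056],frame(0,0,0))"
```

```text
shift cm [-19.36  -2.12  -0.25] turn deg [ 0.2 -0.  -0.1]
```

```bash
python3 -m handwheel '[[[-1,-19.4,-2.1,-0.8,0,0,0],[-1,-19.4,-2.1,-0.8,0,0,0],[-1,-19.4,-2.1,-0.8,0,0,0],[-1,-19.4,-2.1,-0.8,0,0,0],[-1,-19.4,-2.1,-0.8,0,0,0],[-1,-19.4,-2.1,1.2,0,0,0],[-1,-19.4,-2.1,1.8,0,0,0],[-1,-19.4,-2.1,2.2,0,0,0],[-1,-19.4,-2.1,2.2,0,0,0],[-1,-19.4,-2.1,2.2,0,0,0]]]'
```

```text
time_s: 4.6
eef_pos: [0.5399, -0.1018, 0.03]
eef_rot: [0.0, 0.708, 0.706, 0.0]
wrist_force: [0.9, 0.8, 2.0]
opening: 0.001
grasp_force: 0.9
```

```bash
python3 -m handwheel '[[[-1,0,0,0.4,0,0,0],[-1,0,0,0.65,0,0,0],[-1,0,0,0.65,0,0,0],[-1,0,0,0.65,0,0,0]]]'
```

```text
time_s: 5.1
eef_pos: [0.5402, -0.1021, 0.0234]
eef_rot: [0.001, 0.708, 0.706, 0.0]
wrist_force: [2.4, 1.9, 3.9]
opening: 0.004
grasp_force: 2.1
```

```bash
python3 -m handwheel '[[[-1,0,0,0.1,0,0,0],[-1,0,0,0.1,0,0,0]]]';python3 -m handwheel '[[[-1,0,0,-3.2,0,0,0],[-1,0,0,-3.2,0,0,0],[-1,0,0,-3.2,0,0,0]]]'; python3 -c "
from h import *
delta([.5845,-.2644,.056],frame(0,0,0))"
```

```text
time_s: 5.35
eef_pos: [0.5401, -0.1022, 0.0223]
eef_rot: [0.001, 0.708, 0.706, 0.0]
wrist_force: [3.5, 1.8, 4.5]
opening: -0.002
grasp_force: 2.3
time_s: 5.72
eef_pos: [0.5383, -0.1019, 0.053]
eef_rot: [-0.001, 0.708, 0.706, -0.001]
wrist_force: [-0.3, 0.1, -0.2]
opening: 0.004
grasp_force: 0.0
shift cm [-16.24   4.66  -0.32] turn deg [-0.1 -0.  -0.2]
```

Middle is worn (11.7 mm at 4.5 N). Next is the right dock.

```bash
python3 -m handwheel '[[[-1,-16.2,4.6,-0.8,0,0,0],[-1,-16.2,4.6,-0.8,0,0,0],[-1,-16.2,4.6,-0.8,0,0,0],[-1,-16.2,4.6,-0.8,0,0,0],[-1,-16.2,4.6,-0.8,0,0,0],[-1,-16.2,4.6,1.2,0,0,0],[-1,-16.2,4.6,1.8,0,0,0],[-1,-16.2,4.6,2.2,0,0,0],[-1,-16.2,4.6,2.2,0,0,0],[-1,-16.2,4.6,2.2,0,0,0]]]'
```

```text
time_s: 6.98
eef_pos: [0.5854, -0.2642, 0.0325]
eef_rot: [0.0, 0.708, 0.706, 0.0]
wrist_force: [-0.4, 1.2, 0.1]
opening: -0.003
grasp_force: 0.5
```

```bash
python3 -m handwheel '[[[-1,0,0,0.2,0,0,0],[-1,0,0,0.2,0,0,0],[-1,0,0,0.2,0,0,0]]]';python3 -m handwheel '[[[-1,0,0,0.4,0,0,0],[-1,0,0,0.7,0,0,0],[-1,0,0,0.7,0,0,0],[-1,0,0,0.7,0,0,0]]]'
```

```text
time_s: 7.35
eef_pos: [0.5855, -0.2644, 0.0304]
eef_rot: [0.001, 0.708, 0.706, 0.0]
wrist_force: [1.3, -0.3, 2.6]
opening: -0.0
grasp_force: 0.9
time_s: 7.85
eef_pos: [0.5856, -0.2644, 0.0234]
eef_rot: [0.001, 0.708, 0.706, 0.0]
wrist_force: [2.8, -1.2, 4.3]
opening: -0.001
grasp_force: 2.4
```

Right is worn too, so the left dock is the firm one. I'll finish this push and go for the lamp.

```bash
python3 -m handwheel '[[[-1,0,0,0.1,0,0,0],[-1,0,0,0.1,0,0,0]]]';python3 -m handwheel '[[[-1,0,0,-6,0,0,0],[-1,0,0,-12,0,0,0],[1,0,0,-16,0,0,0],[1,0,0,-16,0,0,0]]]'; python3 -c "
from h import *
delta([.497,.20,.17],frame(4,45,94))"
```

```text
time_s: 8.1
eef_pos: [0.5856, -0.2644, 0.0225]
eef_rot: [0.001, 0.708, 0.706, 0.0]
wrist_force: [2.5, -0.5, 6.4]
opening: -0.001
grasp_force: 2.7
time_s: 8.6
eef_pos: [0.5863, -0.2651, 0.1857]
eef_rot: [0.003, 0.708, 0.706, 0.0]
wrist_force: [0.1, -0.5, 0.1]
opening: 0.417
grasp_force: 0.0
shift cm [46.49 -9.06  1.37] turn deg [ 1.9 45.2 -3.8]
```

```bash
python3 -m handwheel '[[[1,46.5,-9,1.5,2,45,-4],[1,46.5,-9,1.5,2,45,-4],[1,46.5,-9,1.5,2,45,-4],[1,46.5,-9,1.5,2,45,-4],[1,46.5,-9,1.5,2,45,-4],[1,46.5,-9,1.5,2,45,-4],[1,46.5,-9,1.5,2,45,-4],[1,46.5,-9,1.5,2,45,-4],[1,46.5,-9,1.5,2,45,-4],[1,46.5,-9,1.5,2,45,-4]]]'
python3 - <<'E'
from h import *
c=camera("scene"); cv2.imwrite("pics/s1.png",c["frame"])
delta([.498,.246,.098],frame(4,45,94));delta([.498,.331,.013],frame(4,45,94)); print(status.get_obs()["q"].round(2))
E
```

```text
time_s: 9.85
eef_pos: [0.4956, 0.2009, 0.166]
eef_rot: [-0.283, 0.63, 0.676, 0.258]
wrist_force: [-0.5, 0.5, 0.2]
opening: 0.999
grasp_force: 0.0
shift cm [-1.62  0.56  8.03] turn deg [-0.4 -0.  -0.2]
shift cm [-1.65  1.23 20.03] turn deg [-0.4 -0.  -0.2]
[-0.28  0.26  1.88  0.74  1.4  -0.63]
```

View pics/s1.png

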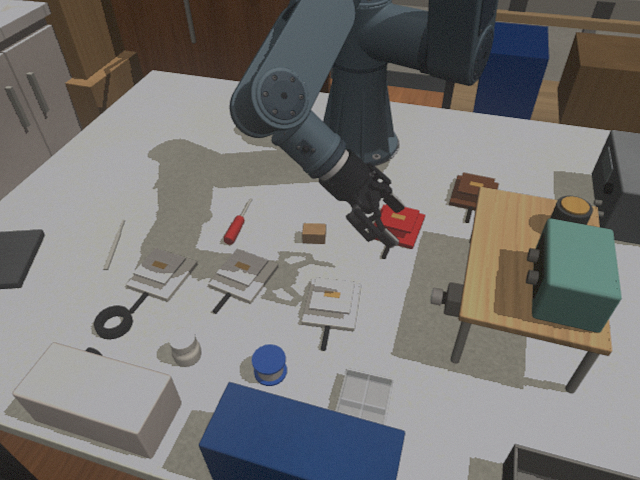

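The open gripper at (370,215) is tilted 45° toward the lamp at (447,298), and the way in is clear. Approaching.

```bash
python3 -m handwheel '[[[1,-1.6,1.1,4,0,0,0],[1,-1.6,1.1,8,0,0,0],[1,-1.6,1.1,12,0,0,0],[1,-1.6,1.1,14,0,0,0],[1,-1.6,1.1,14,0,0,0]]]'
python3 - <<'E'
from h import *
c=camera("scene"); cv2.imwrite("pics/s2.png",cv2.resize(c["frame"][180:380,360:640],None,fx=2.8,fy=2.8))
delta([.498,.331,.013],frame(4,45,94))
E
```

```text
time_s: 10.52
eef_pos: [0.4997, 0.2893, 0.0558]
eef_rot: [-0.283, 0.63, 0.676, 0.258]
wrist_force: [-0.3, -0.4, 0.7]
opening: 1.0
grasp_force: 0.0
shift cm [-0.11  0.07  6.08] turn deg [-0.4 -0.  -0.1]
```

View pics/s2.png

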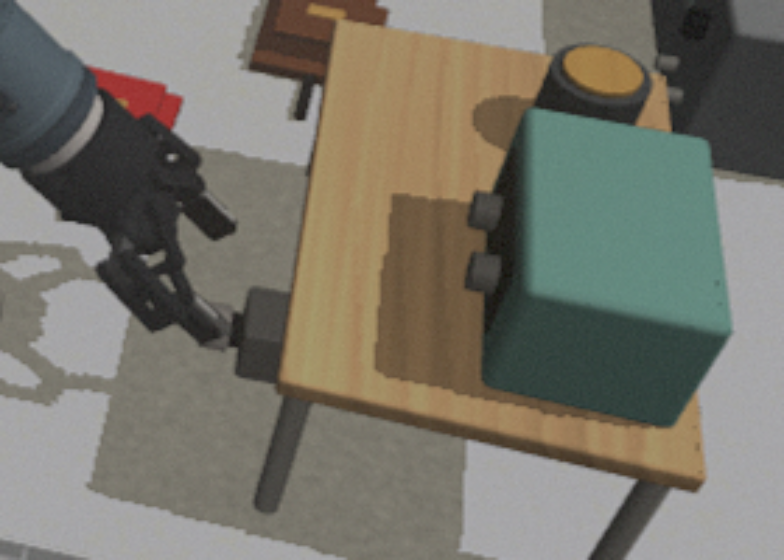

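The fingers, at (215,335) and (225,225) in the crop, straddle the lamp axis. Going in, then closing.

```bash
python3 -m handwheel '[[[1,-0.1,0,2,0,0,0],[1,-0.1,0,4,0,0,0],[1,-0.1,0,5.5,0,0,0],[1,-0.1,0,6,0,0,0],[1,-0.1,0,6,0,0,0]]]' && python3 -m handwheel '[[[-1,0,0,0,0,0,0],[-1,0,0,0,0,0,0],[-1,0,0,0,0,0,0],[-1,0,0,0,0,0,0],[-1,0,0,0,0,0,0],[-1,0,0,0,0,0,0]]]'
```

```text
time_s: 11.2
eef_pos: [0.4966, 0.3314, 0.0132]
eef_rot: [-0.283, 0.629, 0.676, 0.259]
wrist_force: [-0.2, 0.1, 0.3]
opening: 1.0
grasp_force: 0.0
time_s: 11.95
eef_pos: [0.4979, 0.3308, 0.0144]
eef_rot: [-0.282, 0.63, 0.676, 0.26]
wrist_force: [0.5, -3.2, 5.7]
opening: 0.533
grasp_force: 61.9
```

Grip is sound: the opening matches 45 mm and the pad force is 62 N. Now I'll store the lamp's pose in the tool frame and work out the pull-out and standing pose.

```bash
cat > g.py <<'E'
from h import *
p,r=cur()
ax=r.inv().apply([np.sin(np.radians(4)),-np.cos(np.radians(4)),0]); ax[1]=0; ax/=np.linalg.norm(ax)
ft=r.inv().apply(np.array([.494,.381,.023])-p); ft[1]=0
np.savez("grip.npz",ax=ax,ft=ft); print(ax.round(3),ft.round(4))
E
python3 g.py; python3 -c "
from h import *
delta([.500,.24,.035]); delta([.50,.17,.20])"
```

```text
[-0.707  0.    -0.708] [0.0417 0.     0.0296]
shift cm [-4.95 -0.46 -7.87] turn deg [0. 0. 0.]
shift cm [  1.79  -1.03 -24.47] turn deg [0. 0. 0.]
```

```bash
python3 -m handwheel '[[[-1,-1,0,-2.5,0,0,0],[-1,-3.5,-0.3,-5.5,0,0,0],[-1,-5,-0.5,-8,0,0,0],[-1,-5,-0.5,-8,0,0,0],[-1,1.8,-1,-24.5,0,0,0],[-1,1.8,-1,-24.5,0,0,0],[-1,1.8,-1,-24.5,0,0,0],[-1,1.8,-1,-24.5,0,0,0],[-1,1.8,-1,-24.5,0,0,0]]]'
cat > f.py <<'E'
from h import *
import sys
g=np.load("grip.npz"); az=7; foot=np.array([float(a) for a in sys.argv[1:4]])
t=np.degrees(np.arctan2(-g["ax"][0],-g["ax"][2]))  # tilt s.t. lamp axis is vertical
for t in(45,):
    r=frame(az+90,t,az); e=r.apply(g["ax"]); print("axis",e.round(3))
    c=np.cross(e,[0,0,1]); r=R.from_rotvec(c/max(np.linalg.norm(c),1e-9)*np.arcsin(min(1,np.linalg.norm(c))))*r
    p=foot-r.apply(g["ft"]); print("tcp",p.round(4)); delta(p,r)
E
python3 f.py .5614 .0916 .13; python3 -c "
from h import *
print(status.get_obs()['q'].round(2))"
```

```text
time_s: 13.08
eef_pos: [0.4987, 0.171, 0.1983]
eef_rot: [-0.283, 0.63, 0.676, 0.258]
wrist_force: [-0.5, 0.4, -3.4]
opening: 0.53
grasp_force: 63.2
axis [-0.001 -0.     1.   ]
tcp [0.57   0.0927 0.1804]
shift cm [-7.12  6.54 -4.67] turn deg [  -0.3  -68.3 -100.9]
[-0.33  0.21  1.85  0.71  1.49 -0.62]
```

```bash
python3 -m handwheel '[[[-1,-2.2,6.5,-9.6,-0.3,-68.3,-100.9],[-1,-2.2,6.5,-9.6,-0.3,-68.3,-100.9],[-1,-2.2,6.5,-9.6,-0.3,-68.3,-100.9],[-1,-2.2,6.5,-9.6,-0.3,-68.3,-100.9],[-1,-2.2,6.5,-9.6,-0.3,-68.3,-100.9],[-1,-2.2,6.5,-9.6,-0.3,-68.3,-100.9],[-1,-2.2,6.5,-9.6,-0.3,-68.3,-100.9],[-1,-2.2,6.5,-9.6,-0.3,-68.3,-100.9],[-1,-2.2,6.5,-9.6,-0.3,-68.3,-100.9],[-1,-2.2,6.5,-9.6,-0.3,-68.3,-100.9]]]'
python3 f.py .5614 .0916 .08;  python3 -c "
from h import *
print(status.get_obs()['q'].round(2))"
```

```text
time_s: 14.32
eef_pos: [0.5688, 0.0935, 0.2477]
eef_rot: [0.311, 0.036, 0.948, 0.058]
wrist_force: [0.4, 0.1, -3.2]
opening: 0.531
grasp_force: 63.3
axis [-0.001 -0.     1.   ]
tcp [0.57   0.0927 0.1304]
shift cm [ 6.77 -1.64  9.44] turn deg [  0.1  -8.1 -11.7]
[-0.14 -0.22  2.1   0.28  0.66 -1.81]
```

```bash
python3 -m handwheel '[[[-1,6.8,-1.6,9.4,0,-8,-11.7],[-1,6.8,-1.6,9.4,0,-8,-11.7],[-1,6.8,-1.6,9.4,0,-8,-11.7],[-1,6.8,-1.6,9.4,0,-8,-11.7],[-1,6.8,-1.6,9.4,0,-8,-11.7]]]'
python3 f.py .5614 .0916 .06
python3 - <<'E'
from h import *
c=camera("scene"); P=pts(c); np.savez("s3.npz",**c)
cv2.imwrite("pics/s3.png",cv2.resize(c["frame"][130:350,210:470],None,fx=2.7,fy=2.7))
c=camera("top"); np.savez("t3.npz",**c)
E
```

```text
time_s: 14.95
eef_pos: [0.5682, 0.093, 0.1292]
eef_rot: [0.378, -0.054, 0.924, 0.025]
wrist_force: [0.0, 0.3, -3.3]
opening: 0.527
grasp_force: 63.2
axis [-0.001 -0.     1.   ]
tcp [0.57   0.0927 0.1104]
shift cm [ 1.19 -0.07  1.46] turn deg [ 0.1 -0.5 -0.4]
```

View pics/s3.png

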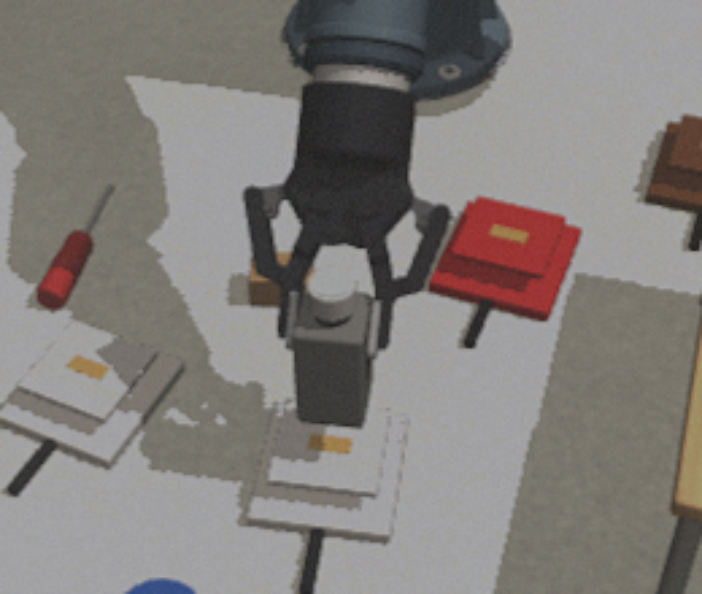

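The lamp hangs upright above the left dock, with its front face at crop (335,385) and the pad sticker at (330,443). I'll measure the front face for tilt, centre and foot height.

```bash
cat > lamp.py <<'E'
from h import *
import sys
c=dict(np.load(sys.argv[1])); P=pts(c)
u0,u1,v0,v1=map(int,sys.argv[2:6])
Q=P[v0:v1,u0:u1].reshape(-1,3); x0=np.median(Q[:,0]); Q=Q[abs(Q[:,0]-x0)<.01]
n=np.linalg.svd(Q-Q.mean(0))[2][2]; n*=np.sign(n[0]); print("normal",n.round(3),"lean deg",np.degrees(np.arcsin(n[2])).round(1),"yaw",np.degrees(np.arctan2(n[1],n[0])).round(1))
d=(P-Q.mean(0))@n; m=((abs(d)<.004)&(P[...,2]>.02)).astype(np.uint8); m[:v0-30]=0;m[v1+40:]=0;m[:,:u0-20]=0;m[:,u1+20:]=0
m&=(c["frame"].max(2)<130).astype(np.uint8)
k=cv2.connectedComponents(m)[1]; m=k==k[(v0+v1)//2,(u0+u1)//2]; S=P[m]
print(m.sum(),"y",np.percentile(S[:,1],[1,99]).round(4),"z",np.percentile(S[:,2],[.5,99.5]).round(4))
ctr=np.array([S[:,0].mean(),np.percentile(S[:,1],[1,99]).mean(),0]); 
for z in(S[:,2].min(),):
    q=S.mean(0); q[1]=ctr[1]; q=q-n*.023; print("axis point at body mid",q.round(4))
E
python3 lamp.py s3.npz 324 344 260 282
```

```text
normal [ 0.994  0.107 -0.015] lean deg -0.9 yaw 6.1
845 y [0.0732 0.1175] z [0.0751 0.1602]
axis point at body mid [0.5593 0.0929 0.1214]
```

```bash
python3 -c "
from h import *
p,r=cur(); 
for dz in(-.030,-.041,-.044): delta(p+[.002,-.001,dz])"
```

```text
shift cm [ 1.98 -0.13  2.26] turn deg [0. 0. 0.]
shift cm [ 2.76 -0.14  3.04] turn deg [0. 0. 0.]
shift cm [ 2.97 -0.14  3.25] turn deg [0. 0. 0.]
```

```bash
python3 -m handwheel '[[[-1,1,-0.1,1.2,0,0,0],[-1,2,-0.1,2.3,0,0,0],[-1,2.5,-0.1,2.8,0,0,0],[-1,2.8,-0.1,3,0,0,0],[-1,2.8,-0.1,3,0,0,0]]]'; python3 -m handwheel '[[[-1,0.1,0,0.1,0,0,0],[-1,0.1,0,0.1,0,0,0]]]'
```

```text
time_s: 15.68
eef_pos: [0.5745, 0.0921, 0.1017]
eef_rot: [0.377, -0.054, 0.924, 0.022]
wrist_force: [-0.2, 0.3, -2.6]
opening: 0.529
grasp_force: 63.3
time_s: 15.92
eef_pos: [0.5742, 0.0921, 0.1005]
eef_rot: [0.376, -0.053, 0.925, 0.023]
wrist_force: [0.1, -0.4, -3.5]
opening: 0.53
grasp_force: 63.3
```

```bash
python3 -c "
from h import *
o=status.get_obs();print(o['q'].round(3),o['dq'].round(3))
p,r=cur(); delta([.5702,.092,.0875],frame(97,45,7));"
```

```text
[-0.149  0.074  2.273  1.36   0.19  -3.117] [ 0.     0.003 -0.     0.003  0.    -0.   ]
shift cm [1.2  0.03 0.65] turn deg [-0.2 -0.7 -0.3]
```

The arm stopped because the wrist is near its singular pose (q5≈0, q6 at its limit). I'll go back up and yaw the lamp by −90°, which suits the square foot and platform equally well, so the hand comes from the +y side.

```bash
sed -i 's/az=7;/az=float(sys.argv[4]);/' f.py; python3 f.py .5614 .0916 .20 7
```

```text
axis [-0.001 -0.     1.   ]
tcp [0.57   0.0927 0.2504]
shift cm [-10.16   0.13 -11.02] turn deg [-0.2 -0.7 -0.3]
```

```bash
python3 -m handwheel '[[[-1,-10.2,0.1,-11,0,-0.7,-0.3],[-1,-10.2,0.1,-11,0,-0.7,-0.3],[-1,-10.2,0.1,-11,0,-0.7,-0.3],[-1,-10.2,0.1,-11,0,-0.7,-0.3],[-1,-10.2,0.1,-11,0,-0.7,-0.3],[-1,-10.2,0.1,-11,0,-0.7,-0.3]]]'; python3 f.py .5614 .0916 .20 -83;python3 -c "
from h import *
o=status.get_obs();print(o['q'].round(3))"
```

```text
time_s: 16.68
eef_pos: [0.5695, 0.0927, 0.2487]
eef_rot: [0.381, -0.055, 0.923, 0.023]
wrist_force: [-0.2, -0.3, -3.9]
opening: 0.53
grasp_force: 63.4
axis [-0.     0.001  1.   ]
tcp [0.5625 0.083  0.2504]
shift cm [ 0.46 -0.87 -0.69] turn deg [63.4 -0.1 63.7]
[-0.153 -0.277  2.205  0.417  0.486 -2.14 ]
```

```bash
python3 -m handwheel '[[[-1,0.5,-0.9,-0.7,63.4,0,63.7],[-1,0.5,-0.9,-0.7,63.4,0,63.7],[-1,0.5,-0.9,-0.7,63.4,0,63.7],[-1,0.5,-0.9,-0.7,63.4,0,63.7],[-1,0.5,-0.9,-0.7,63.4,0,63.7],[-1,0.5,-0.9,-0.7,63.4,0,63.7],[-1,0.5,-0.9,-0.7,63.4,0,63.7],[-1,0.5,-0.9,-0.7,63.4,0,63.7],[-1,0.5,-0.9,-0.7,63.4,0,63.7],[-1,0.5,-0.9,-0.7,63.4,0,63.7]]]'; python3 f.py .5614 .0916 .10 -83;python3 -c "
from h import *
o=status.get_obs();print(o['q'].round(3))"
```

```text
time_s: 17.92
eef_pos: [0.5616, 0.0834, 0.2477]
eef_rot: [0.301, 0.543, 0.751, -0.226]
wrist_force: [1.1, -1.0, -2.9]
opening: 0.534
grasp_force: 63.2
axis [-0.     0.001  1.   ]
tcp [0.5625 0.083  0.1504]
shift cm [6.74 0.19 7.02] turn deg [ 7.2 -0.7  8.3]
[ 0.332  0.261  1.668 -0.798  1.338  0.259]
```

```bash
python3 -m handwheel '[[[-1,6.7,0.2,7,7.2,-0.7,8.3],[-1,6.7,0.2,7,7.2,-0.7,8.3],[-1,6.7,0.2,7,7.2,-0.7,8.3],[-1,6.7,0.2,7,7.2,-0.7,8.3],[-1,6.7,0.2,7,7.2,-0.7,8.3]]]'; python3 f.py .5614 .0916 .07 -83
python3 - <<'E'
from h import *
o=status.get_obs();print(o['q'].round(3))
c=camera("scene"); np.savez("s4.npz",**c)
cv2.imwrite("pics/s4.png",cv2.resize(c["frame"][130:350,210:470],None,fx=2.7,fy=2.7))
E
```

```text
time_s: 18.55
eef_pos: [0.5657, 0.0824, 0.157]
eef_rot: [0.29, 0.612, 0.692, -0.249]
wrist_force: [-0.4, 0.3, -2.2]
opening: 0.534
grasp_force: 63.2
axis [-0.     0.001  1.   ]
tcp [0.5625 0.083  0.1204]
shift cm [ 2.66 -0.35  2.51] turn deg [ 0.6  0.  -0.2]
[ 0.327  0.462  1.612 -0.792  1.344  0.503]
```

View pics/s4.png

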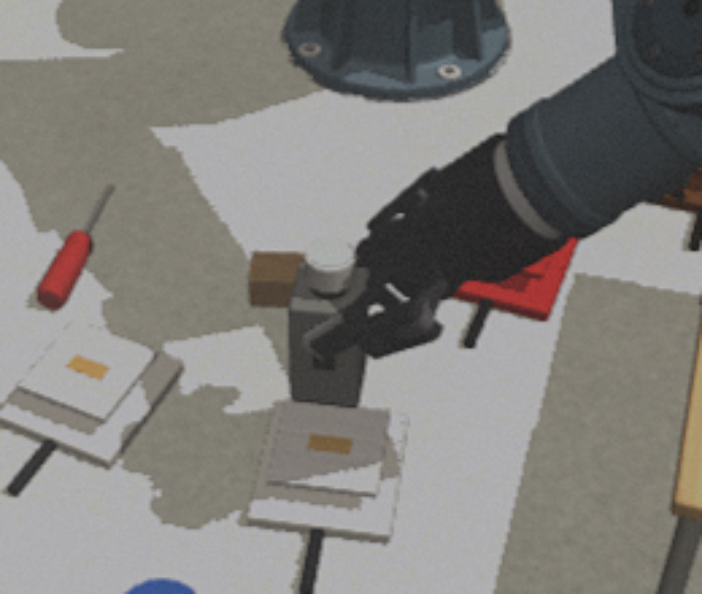

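The lamp (crop (325,345)) is upright, the hand is on its +y side, and everything is clear. Lowering to just above the pad.

```bash
python3 f.py .5614 .0916 .042 -83 | tail -1; python3 -m handwheel '[[[-1,1.5,-0.3,1.5,0.5,0,0],[-1,3,-0.3,3,0.5,0,0],[-1,4.5,-0.4,4.4,0.6,0,-0.2],[-1,4.5,-0.4,4.4,0.6,0,-0.2],[-1,4.5,-0.4,4.4,0.6,0,-0.2]]]'; python3 f.py .5614 .0916 .034 -83
python3 - <<'E'
from h import *
c=camera("scene"); np.savez("s5.npz",**c)
P=pts(c); w=P[270:300,320:348]
print(status.get_obs()['q'].round(2))
g=c["frame"][270:312:3,333].max(1); print(g, P[270:312:3,333].round(3).tolist())
E
```

```text
shift cm [ 4.64 -0.37  4.5 ] turn deg [ 0.6  0.  -0.2]
time_s: 19.23
eef_pos: [0.5611, 0.0822, 0.0916]
eef_rot: [0.286, 0.612, 0.692, -0.255]
wrist_force: [0.3, -0.3, -2.4]
opening: 0.536
grasp_force: 63.5
axis [-0.     0.001  1.   ]
tcp [0.5625 0.083  0.0844]
shift cm [0.56 0.14 0.46] turn deg [-0.2  0.1  0.1]
[ 0.33  0.56  1.62 -0.81  1.28  0.58]
[ 94  91  62  42  47  47  40  65  64  66  56 129 128 127] [[0.581, 0.097, 0.121], [0.587, 0.099, 0.119], [0.59, 0.1, 0.115], [0.596, 0.102, 0.115], [0.594, 0.101, 0.104], [0.596, 0.102, 0.099], [0.583, 0.098, 0.075], [0.583, 0.098, 0.066], [0.583, 0.098, 0.058], [0.584, 0.098, 0.05], [0.584, 0.098, 0.042], [0.584, 0.099, 0.034], [0.59, 0.1, 0.033], [0.597, 0.102, 0.032]]
```

```bash
python3 -m handwheel '[[[-1,0.3,0.1,0.2,0,0,0],[-1,0.6,0.1,0.5,0,0,0],[-1,0.65,0.1,0.55,0,0,0],[-1,0.65,0.1,0.55,0,0,0],[-1,0.65,0.1,0.55,0,0,0]]]'
```

```text
time_s: 19.9
eef_pos: [0.5627, 0.0833, 0.0841]
eef_rot: [0.286, 0.612, 0.692, -0.254]
wrist_force: [2.2, 2.5, 3.5]
opening: 0.534
grasp_force: 64.1
```

```bash
python3 -m handwheel '[[[-1,-0.1,0,-0.1,0,0,0],[-1,-0.1,0,-0.1,0,0,0],[-1,-0.1,0,-0.1,0,0,0]]]'; python3 -m handwheel '[[[0.3,0,0,0,0,0,0],[0.6,0,0,0,0,0,0],[1,0,0,0,0,0,0],[1,0,0,0,0,0,0],[1,0,0,0,0,0,0],[1,0,0,0,0,0,0]]]'
python3 - <<'E'
from h import *
c=camera("scene"); P=pts(c); np.savez("s6.npz",**c)
cv2.imwrite("pics/s6.png",cv2.resize(c["frame"][130:350,210:470],None,fx=2.7,fy=2.7))
E
```

```text
time_s: 20.27
eef_pos: [0.5621, 0.0829, 0.0848]
eef_rot: [0.286, 0.612, 0.692, -0.255]
wrist_force: [2.9, 1.5, 2.2]
opening: 0.528
grasp_force: 64.0
time_s: 21.02
eef_pos: [0.5619, 0.083, 0.0847]
eef_rot: [0.286, 0.612, 0.692, -0.255]
wrist_force: [0.7, 0.6, -0.1]
opening: 1.002
grasp_force: 0.0
```

View pics/s6.png

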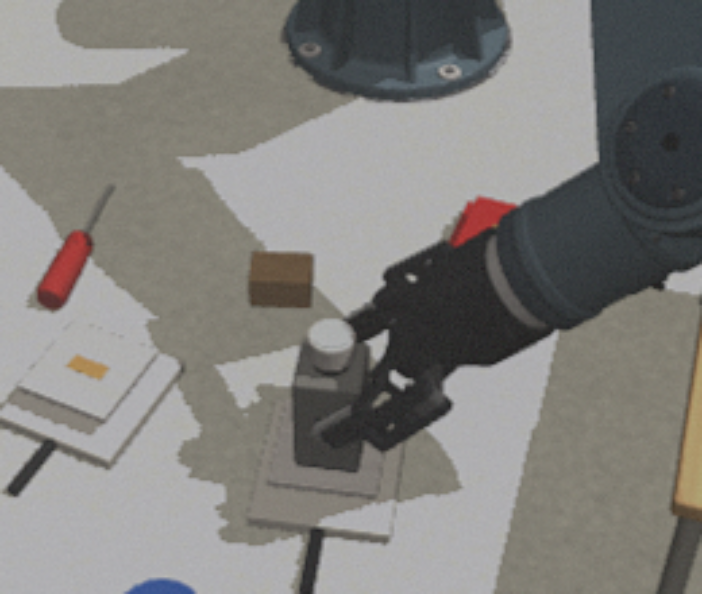

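The lamp stands on its foot at (330,415) on the left dock and the fingers are open. Withdrawing along the tool axis.

```bash
python3 -m handwheel '[[[1,0,0,-1,0,0,0],[1,0,0,-3,0,0,0],[1,0,0,-6,0,0,0],[1,0,0,-10,0,0,0],[1,0,0,-14,0,0,0],[1,-5,0,-19,0,0,0],[1,-5,0,-19,0,0,0],[1,-5,0,-19,0,0,0]]]'
python3 - <<'E'
from h import *
c=camera("scene"); np.savez("s7.npz",**c); cv2.imwrite("pics/s7.png",c["frame"])
E
python3 lamp.py s7.npz 325 342 275 295
```

```text
time_s: 22.08
eef_pos: [0.5507, 0.1824, 0.256]
eef_rot: [0.286, 0.612, 0.692, -0.253]
wrist_force: [-0.2, -0.6, 0.4]
opening: 0.997
grasp_force: 0.0
normal [ 0.992  0.125 -0.003] lean deg -0.1 yaw 7.2
879 y [0.0618 0.1237] z [0.0292 0.1173]
axis point at body mid [0.5627 0.0899 0.0723]
```

View pics/s7.png

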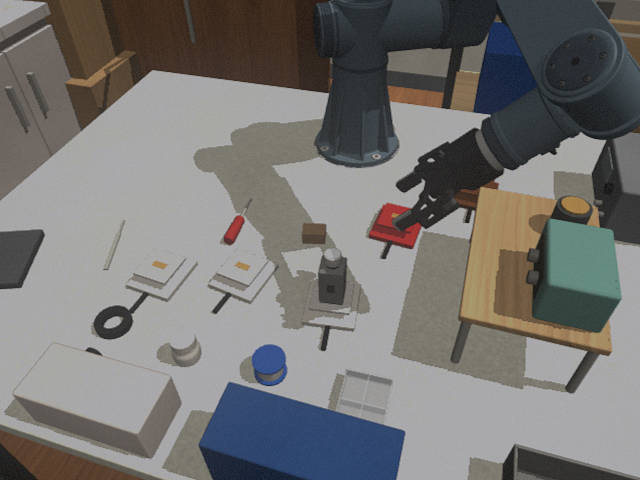

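The lamp stands upright at (332,280) on the left dock, within about 2 mm of the pad centre. The bystanders are unmoved and the gripper is clear.

```bash
python3 -m handwheel '[[[1,0,0,0,0,0,0],[1,0,0,0,0,0,0]]]' | head -1; python3 -c "
from h import *
print(ctrl.hand_in())"
```

```text
time_s: 22.38
the job is handed in; nothing more can be done
None
```

I pressed the docks left, middle, right with a push of about 4.5–6.5 N. The left one was the firmest, so the lamp now stands upright and released within about 2 mm of the middle of its platform, and the job was handed in at 22.4 s.

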